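# Pack the cable-test kit into its foam tray

## Robot

A 6-joint arm with a two-finger parallel gripper is mounted at the origin on the work surface. World frame = base frame: x ahead of the robot, y to its left, z up, the work surface at z = 0. Lengths are in m, angles in rad, forces in N, time in s.
With the tool pointing down it reaches from about 0.275 to 0.75 m from the base axis. Payload 10.2 kg.
Tool frame: the origin (TCP) lies at the very end of the fingers, on their centre line; the grasp point (between the pads) lies 19 mm behind it; x points along the fingers, z is the direction in which the jaws open and shut, and the axes are right-handed (so a half turn about x gives the same grasp; the last joint's range is limited). The gripper opens to 85 mm and grips with 20 to 120 N. Pads are 22 mm wide; open, the fingers measure 114 mm over their backs; the gripper's body (76 mm by 85 mm) begins 54 mm behind the grasp point. The pads swing forward as they close: fully open they stand 13 mm farther back than shut.
Start: joints at [0.99, 0.313, 1.498, -0, 1.331, -0.223], TCP at [0.184, 0.492, 0.231] pointing down, gripper open.
Joint ranges: [-2.94, 2.94], [-0.97, 2.17], [0.19, 2.56], [-1.23, 4.37], [0.02, 3.11], [-2.88, 2.88]. Speed limits (rad/s): [2.39, 2.39, 3.01, 3.14, 3.14, 3.14].

## Interface

Orientations are given as a unit quaternion [w, x, y, z].
In Python, from rig import bot, eoat, readout, optics, job gives the robot as it stands. Calls block until the motion is done:
- bot.move_pose(position, orientation): joint-space move of the TCP to a pose.
- bot.line_to(position, rotation=None, vel=0.15, f_stop=None): straight line of the TCP; rotation=None keeps the orientation; vel is the mean speed in m/s. With f_stop (N) it stops when the force on the tool has changed by that much, and returns True; else False.
- bot.goto_joints(angles): joint-space move.
- eoat.gripper_open() and eoat.close_gripper(): open the fingers fully, or close them until they stop; the grip force is fixed at half the most.
- bot.pause(seconds).
- bot.inverse_kinematics(position, orientation): joint angles nearest the present ones, or None.
- readout.sense(): the state.
- optics.snapshot(name): name is "side" or "top" or "wrist"; returns a dict with "frame" (480x640x3 uint8, blue, green, red), "depth" (480x640 float32, m along the optical axis (not along the pixel's ray), 0 where there is no reading), "vertical_fov" (degrees; the focal length in pixels is half the picture's height over the tangent of half this angle, whatever the lens; pixels are square), "cx", "cy" (the principal point, pixels), "cam_to_world" (4x4, takes a point from camera to world coordinates). Camera axes: x right, y down, z forward; pixel columns grow to the right and rows downward; lengths in m; the calibration is good to about 2 mm. The wrist camera is an equidistant fisheye: a pixel r from the principal point sees the ray r / f radians off the axis. A picture is of the moment at which its call begins.
A pose or a line that the arm cannot do raises bot.PlanningError and nothing moves.
- job.job_done(): hands the job in, once; it reports no verdict.
The state is a dict: "t": time; "qpos": joint angles; "qd": joint speeds; "effort": joint torques, N m; "position": TCP position; "ee_rot": TCP orientation; "ft_force": force on the tool from outside, world axes, zero at the start; "wrist_torque": the same for the moment, N m; "width": finger opening in m.
Only numpy, scipy, OpenCV 4.12 (cv2) and the standard library are available. Lean on these libraries where they do the work, as an engineer would, in place of code of your own. Each camera call takes 0.05 s, during which the arm holds its last target.

## Task

Pack the cable-test kit away: put the cable tester, its remote end, the tone probe and the tin of rack screws into the foam tray, each lying face up and fully down in the hole cut for it. Set them down, do not drop them, and leave the multimeter and the plug-in power adaptor where they lie on the mat.

Things in the scene. Friction and masses are not known exactly. Their poses are not given: they have to be found in the camera images.
- tester_centre (a point): cable tester, the main unit: dark grey hand-held box 110 mm long (its x), 54 mm wide (y), 28 mm high, with an oblong display, a column of six small lamps, a slide switch and a round button, and two sockets in its +x end. No dial. The point is its centre, 14 mm above its underside; x along its length, z out of its face (up). Loose on the blue mat, whose top is 3 mm above the table; under 0.4 kg.
- remote_centre (a point): the tester's remote end: a short dark grey box 66 mm long (x), 40 mm wide (y), 27 mm high, with one row of six small lamps along the middle of its face and a socket in its +x end. No prongs. The point is its centre, 13.5 mm above its underside; z up. Loose on the blue mat, whose top is 3 mm above the table; under 0.4 kg.
- probe_centre (a point): tone probe: slim dark grey wand 125 mm long (x), its body 95 mm long, 26 mm wide (y), 24 mm high, and a black tapered tip 30 mm long at the +x end. The point is the middle of its whole length, 12 mm above its underside (on the body; its centre of mass lies about 12 mm towards -x); z up. Loose on the blue mat, whose top is 3 mm above the table; under 0.4 kg.
- tin_centre (a point): round lidded metal tin of rack screws, 52 mm across, 30 mm high. The point is its centre, 15 mm above its underside; z up. Loose on the blue mat, whose top is 3 mm above the table; under 0.4 kg.
- meter_centre (a point): multimeter, not part of the kit: dark grey hand-held box 116 x 56 x 30 mm with a large round dial in the middle of its face, a display and three brass-lined round sockets. The point is its centre; x along its length. Loose on the blue mat, whose top is 3 mm above the table; under 0.4 kg.
- adaptor_centre (a point): plug-in power adaptor, not part of the kit: near-black block 64 x 42 x 30 mm with ribs on top and two flat brass prongs standing 18 mm out of its +x end. The point is the middle of its whole 82 mm length, half-way up; x along its length. Loose on the blue mat, whose top is 3 mm above the table; under 0.4 kg.
- foam_tester_floor (a point): place of the cable tester: black foam block 160 (x) x 100 mm, fixed with three like it in a grey tray; a large oblong hole 126 mm (x) by 70 mm (y), 12 mm deep, pale flat floor, upright walls. A black finger channel 48 mm wide, 8 mm deep, crosses the block along y at its middle. Point: centre of the hole's floor, 21 mm above the table; z up. Foam top 33 mm, tray rim 20 mm above the table.
- foam_remote_floor (a point): place of the remote end: black foam block 160 (x) x 100 mm, fixed with three like it in a grey tray; a short oblong hole 82 mm (x) by 56 mm (y), 12 mm deep, pale flat floor, upright walls. A black finger channel 48 mm wide, 8 mm deep, crosses the block along y at its middle. Point: centre of the hole's floor, 21 mm above the table; z up. Foam top 33 mm, tray rim 20 mm above the table.
- foam_probe_floor (a point): place of the tone probe: black foam block 160 (x) x 100 mm, fixed with three like it in a grey tray; a long narrow hole 141 mm (x) by 42 mm (y), 12 mm deep, pale flat floor, upright walls. A black finger channel 48 mm wide, 8 mm deep, crosses the block along y at its middle. Point: centre of the hole's floor, 21 mm above the table; z up. Foam top 33 mm, tray rim 20 mm above the table.
- foam_tin_floor (a point): place of the tin: black foam block 160 (x) x 100 mm, fixed with three like it in a grey tray; a round (eight-sided) hole 68 mm across the flats along x and y, 12 mm deep, pale flat floor, upright walls. A black finger channel 48 mm wide, 8 mm deep, crosses the block along y at its middle. Point: centre of the hole's floor, 21 mm above the table; z up. Foam top 33 mm, tray rim 20 mm above the table.
Things that resemble listed ones, but are neither listed nor needed, are in the scene too. Of the things that look like the part that bears tin_centre, take the one that is farthest from the robot's base at the start.

How it is judged:
By the outcome, as a careful person would: the job done as asked, in the order asked, and still so for the second after the job is handed in, with the robot touching nothing.
It also fails if it takes over 102 s, if anything falls off the work surface, if the arm or the gripper's body presses on something with over 40 N, if the wrist force passes 120 N, or if a joint passes its speed limit or range.

## Working session

There is one attempt and no reset: what is moved stays moved. The work goes in short steps, each a Python script; the robot and the scene stay as the last script left them, time stands still between calls to the robot, and variables do not carry over. Pictures are saved under pics/ and viewed, and the job is handed in when it is done.

```bash
ls; mkdir -p pics
python3 - <<'E'
from rig import bot,eoat,readout,optics,job
import cv2,numpy as np
s=readout.sense();print(s['t'],s['position'],s['ee_rot'],s['width'])
for n in("top","side","wrist"):
    d=optics.snapshot(n);cv2.imwrite(f"pics/{n}0.png",d['frame']);np.savez(f"/tmp/{n}0.npz",**d)
    print(n,d['vertical_fov'],d['cx'],d['cy'],np.round(d['cam_to_world'],3).tolist())
print(readout.sense()['t'])
E
```

```text
pics
0.0 [0.18374852 0.49153275 0.23071513] [ 0.58056013 -0.40323381  0.58142036  0.40286821] 0.08574016939664605
top 46.648637247257 313.69117505069545 237.3076114393503 [[0.019, -0.997, 0.077, 0.342], [-1.0, -0.021, -0.022, 0.051], [0.023, -0.077, -0.997, 1.29], [0.0, 0.0, 0.0, 1.0]]
side 50.363769575721925 326.8660544816355 242.21401811599824 [[0.949, -0.16, 0.273, 0.129], [-0.315, -0.535, 0.784, -0.903], [0.021, -0.83, -0.558, 0.716], [0.0, 0.0, 0.0, 1.0]]
wrist 65.70646984690485 318.2529480240589 240.45163031321982 [[0.35, 0.9, 0.261, 0.118], [0.937, -0.336, -0.099, 0.515], [-0.001, 0.279, -0.96, 0.373], [0.0, 0.0, 0.0, 1.0]]
0.15
```

View pics/top0.png

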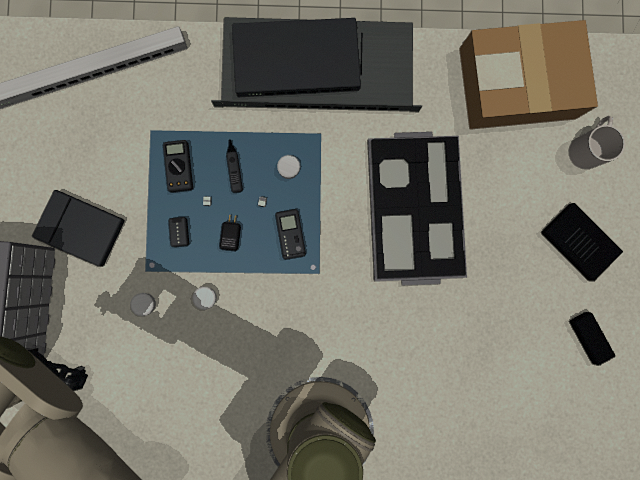

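View pics/side0.png

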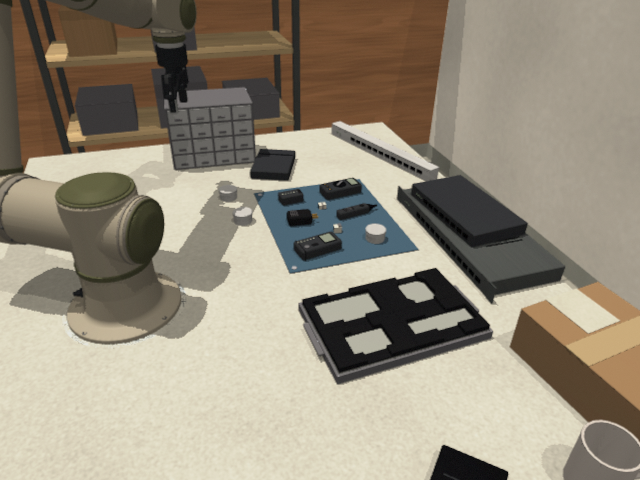

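View pics/wrist0.png

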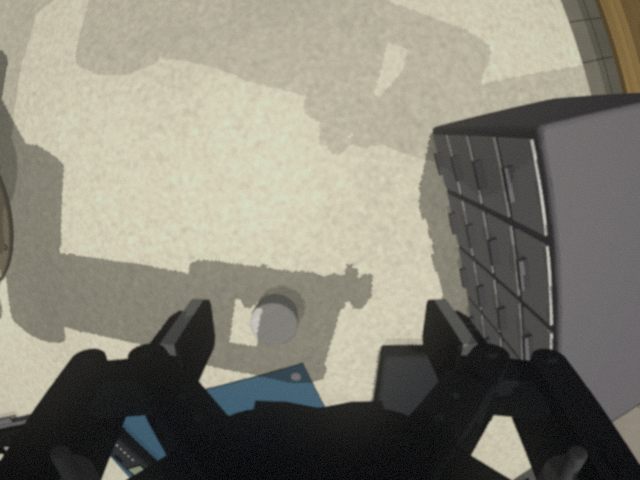

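The top view shows these items on the mat:
- meter with its dial at (178,165)
- probe at (234,166), tip up
- the far tin at (288,166)
- remote at (179,232)
- adaptor with prongs at (231,232)
- tester at (291,234)

The near tins at (143,304) and (204,297) are decoys. The tray holes are tin (394,173), probe (437,172), tester (398,242) and remote (441,241).

Next I'll measure from the top view.

```bash
cat > h.py <<'E'
import numpy as np,cv2
from scipy.spatial.transform import Rotation as R
def f_of(d): return 240/np.tan(np.radians(float(d['vertical_fov']))/2)
def rays(d,px,fish=False):
    px=np.atleast_2d(px).astype(float);f=f_of(d)
    u=(px-[float(d['cx']),float(d['cy'])])/f
    if fish:
        r=np.linalg.norm(u,axis=1,keepdims=True)+1e-12
        v=np.hstack([u/r*np.sin(r),np.cos(r)])
    else: v=np.hstack([u,np.ones((len(u),1))])
    T=np.array(d['cam_to_world']);return T[:3,3],v@T[:3,:3].T
def on_plane(d,px,z,fish=False):
    o,v=rays(d,px,fish);return o+v*((z-o[2])/v[:,2])[:,None]
def rect(P):
    # P: Nx2 world points; min-area rectangle in mm
    (c,s,a)=cv2.minAreaRect((P*1000).astype(np.float32))
    if s[0]<s[1]: s=s[::-1];a+=90
    return np.array(c)/1000,s,(a+90)%180-90
E
python3 - <<'E'
from h import *
d=dict(np.load('/tmp/top0.npz'));im=d['frame'];g=im.max(2)
def blob(m,seed,rad=50):
    n,l,s,c=cv2.connectedComponentsWithStats(m.astype(np.uint8))
    lab=l[seed[1],seed[0]]
    if lab==0:
        ys,xs=np.nonzero(m);k=np.argmin((xs-seed[0])**2+(ys-seed[1])**2);lab=l[ys[k],xs[k]]
    cs,_=cv2.findContours((l==lab).astype(np.uint8),0,1);k=max(cs,key=cv2.contourArea)
    return k[:,0,:]
dark=g<75
for n,s,z in[('meter',(170,180),.033),('probe',(234,175),.027),('remote',(174,235),.03),('adaptor',(231,240),.033),('tester',(285,240),.031)]:
    k=blob(dark,s);P=on_plane(d,k,z)[:,:2];c,sz,a=rect(P);print(n,len(k),c.round(4),np.round(sz,1),round(a,1),'r',np.hypot(*c).round(3))
light=g>120
for n,s,z in[('tin',(288,166),.033),('Htin',(394,173),.021),('Hprobe',(437,172),.021),('Htest',(398,242),.021),('Hrem',(441,241),.021)]:
    k=blob(light,s);P=on_plane(d,k,z)[:,:2];c,sz,a=rect(P);print(n,len(k),c.round(4),np.round(sz,1),round(a,1),'r',np.hypot(*c).round(3))
E
```

```text
meter 149 [0.5956 0.3339] [119.6  65.6] 8.3 r 0.683
probe 117 [0.6003 0.2093] [125.5  32. ] 9.8 r 0.636
remote 93 [0.4463 0.3272] [69.7 49.3] 6.6 r 0.553
adaptor 111 [0.4462 0.211 ] [82.5 47.8] -5.3 r 0.494
tester 137 [0.4462 0.0759] [112.   58.8] 11.4 r 0.453
tin 60 [0.6009 0.0856] [48.8 48.8] 46.0 r 0.607
Htin 92 [ 0.5916 -0.1594] [65.2 63.2] -88.6 r 0.613
Hprobe 146 [ 0.5976 -0.2589] [137.5  39.1] 3.4 r 0.651
Htest 159 [ 0.4328 -0.168 ] [121.7  67.5] 3.3 r 0.464
Hrem 109 [ 0.4372 -0.2681] [78.3 53.1] 1.2 r 0.513
```

Run:
```python
import cv2
im=cv2.imread('pics/top0.png');cv2.imwrite('pics/top0z.png',cv2.resize(im[120:290,140:340],None,fx=4,fy=3.5))
cv2.imwrite('pics/top0t.png',cv2.resize(im[125:295,355:480],None,fx=3.5,fy=3.5,interpolation=2))
```

```text
(no output)
```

View pics/top0t.png

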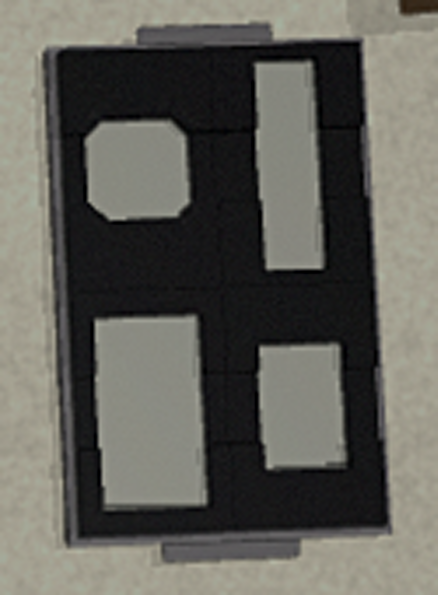

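```bash
cat >> h.py <<'E'
def down(yaw_deg,flip=False):
    """tool pointing down, jaws opening across an object whose x axis is at yaw"""
    a=np.radians(yaw_deg);x=np.array([0,0,-1.]);z=np.array([-np.sin(a),np.cos(a),0])
    if flip:z=-z
    q=R.from_matrix(np.column_stack([x,np.cross(z,x),z])).as_quat()
    return [q[3],q[0],q[1],q[2]]
E
python3 - <<'E'
from h import *
from rig import bot,eoat,readout,optics,job
for n,p,y in[('tester',(.446,.076),11.4),('probe',(.6,.209),9.8),('remote',(.446,.327),6.6),('tin',(.601,.0856),7),('Ht',(.433,-.168),3.2),('Hp',(.5976,-.2589),3.2),('Hr',(.437,-.268),3.2),('Htin',(.5916,-.1594),3.2)]:
    for f in(0,1):
        for z in (.02,.15):
            q=bot.inverse_kinematics([*p,z],down(y,f));print(n,f,z,None if q is None else np.round(q,2))
E
```

```text
tester 0 0.02 [-0.09  0.46  1.93 -0.    0.75 -1.86]
tester 0 0.15 [-0.09  0.24  1.82 -0.    1.08 -1.86]
tester 1 0.02 [-0.09  0.46  1.93 -0.    0.75  1.28]
tester 1 0.15 [-0.09  0.24  1.82 -0.    1.08  1.28]
probe 0 0.02 [ 0.15  0.77  1.35 -0.    1.02 -1.59]
probe 0 0.15 [ 0.15  0.62  1.24 -0.    1.28 -1.59]
probe 1 0.02 [ 0.15  0.77  1.35 -0.    1.02  1.55]
probe 1 0.15 [ 0.15  0.62  1.24 -0.    1.28  1.55]
remote 0 0.02 [ 0.42  0.63  1.63 -0.    0.89 -1.27]
remote 0 0.15 [ 0.42  0.45  1.53 -0.    1.17 -1.27]
remote 1 0.02 [ 0.42  0.63  1.63 -0.    0.89  1.88]
remote 1 0.15 [ 0.42  0.45  1.53 -0.    1.17  1.88]
tin 0 0.02 [-0.05  0.72  1.45 -0.    0.97 -1.74]
tin 0 0.15 [-0.05  0.56  1.35 -0.    1.24 -1.74]
tin 1 0.02 [-0.05  0.72  1.45 -0.    0.97  1.4 ]
tin 1 0.15 [-0.05  0.56  1.35 -0.    1.24  1.4 ]
Ht 0 0.02 [-0.62  0.48  1.9  -0.    0.76 -2.25]
Ht 0 0.15 [-0.62  0.27  1.79 -0.    1.09 -2.25]
Ht 1 0.02 [-0.62  0.48  1.9  -0.    0.76  0.89]
Ht 1 0.15 [-0.62  0.27  1.79 -0.    1.09  0.89]
Hp 0 0.02 [-0.59  0.8   1.29 -0.    1.05 -2.22]
Hp 0 0.15 [-0.59  0.66  1.18 -0.    1.3  -2.22]
Hp 1 0.02 [-0.59  0.8   1.29 -0.    1.05  0.93]
Hp 1 0.15 [-0.59  0.66  1.18 -0.    1.3   0.93]
Hr 0 0.02 [-0.78  0.56  1.75 -0.    0.83 -2.41]
Hr 0 0.15 [-0.78  0.37  1.65 -0.    1.13 -2.41]
Hr 1 0.02 [-0.78  0.56  1.75 -0.    0.83  0.74]
Hr 1 0.15 [-0.78  0.37  1.65 -0.    1.13  0.74]
Htin 0 0.02 [-0.45  0.73  1.43 -0.    0.98 -2.08]
Htin 0 0.15 [-0.45  0.57  1.33 -0.    1.24 -2.08]
Htin 1 0.02 [-0.45  0.73  1.43 -0.    0.98  1.06]
Htin 1 0.15 [-0.45  0.57  1.33 -0.    1.24  1.06]
```

Run:
```python
from h import *
from rig import bot,eoat,readout,optics,job
bot.move_pose([.53,.2,.30],down(5,1))
d=optics.snapshot('wrist');cv2.imwrite("pics/w1.png",d['frame']);np.savez("/tmp/w1.npz",**d)
print(readout.sense()['t'],np.round(d['cam_to_world'],3).tolist())
```

```text
1.875 [[0.089, -0.956, -0.279, 0.601], [-0.996, -0.085, -0.025, 0.206], [-0.0, 0.28, -0.96, 0.442], [0.0, 0.0, 0.0, 1.0]]
```

View pics/w1.png

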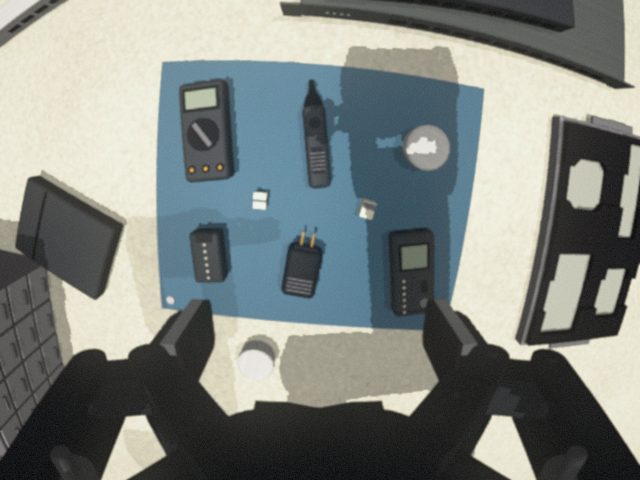

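The wrist view shows the whole mat: probe (316,140), tin (427,147), remote (208,255), tester (412,272), meter (205,130), adaptor (302,268). I'll use depth to isolate the top faces.

```bash
cat >> h.py <<'E'
def cloud(d,fish):
    v,u=np.mgrid[0:480,0:640];px=np.column_stack([u.ravel(),v.ravel()])
    o,r=rays(d,px,fish);T=np.array(d['cam_to_world'])
    c=r@T[:3,2];D=np.array(d['depth']).ravel()
    P=o+r*(D/c)[:,None];P[D==0]=np.nan;return P.reshape(480,640,3)
def top_face(P,seed,zlo,rad=0.09,zhi=.06):
    m=(P[...,2]>zlo)&(P[...,2]<zhi)&(np.hypot(P[...,0]-seed[0],P[...,1]-seed[1])<rad)
    n,l,s,c=cv2.connectedComponentsWithStats(m.astype(np.uint8))
    b=min([i for i in range(1,n) if s[i,4]>40],key=lambda i:np.linalg.norm(np.nanmean(P[l==i][:,:2],0)-seed))
    Q=P[l==b];c,sz,a=rect(Q[:,:2]);return c,sz,a,np.median(Q[:,2]),len(Q)
E
python3 - <<'E'
from h import *
for nm,fi in(('w1',1),('top0',0)):
    d=dict(np.load(f'/tmp/{nm}.npz'));P=cloud(d,fi);print(nm)
    for n,s in[('meter',(.596,.334)),('probe',(.59,.209)),('remote',(.446,.327)),('adaptor',(.44,.211)),('tester',(.446,.076)),('tin',(.601,.0856))]:
        try:
            c,sz,a,z,k=top_face(P,s,.018);print(n,c.round(4),np.round(sz,1),round(a,1),z.round(4),k)
        except Exception as e:print(n,e)
    i=P[...,2];
E
```

```text
w1
meter [0.5979 0.336 ] [116.9  57.3] 7.8 0.0326 4727
probe [0.6    0.2086] [120.3  26.3] 9.9 0.0258 2085
remote [0.4469 0.3284] [66.7 40.6] 5.2 0.0292 1659
adaptor [0.4478 0.211 ] [79.6 42.3] -5.2 0.0319 1805
tester [0.4469 0.0748] [109.9  54.6] 10.6 0.0304 3485
tin [0.6009 0.0824] [51.3 50.8] 27.2 0.0317 1589
top0
meter [0.5974 0.3398] [117.6  57.1] 7.8 0.033 1265
probe [0.5987 0.2124] [117.9  26.2] 9.6 0.0259 496
remote [0.446  0.3325] [66.3 41.1] 8.0 0.0293 524
adaptor [0.4421 0.2152] [72.  42.5] -5.6 0.0316 528
tester [0.4458 0.078 ] [110.   53.9] 11.3 0.0304 1134
tin [0.6009 0.086 ] [51.  50.2] 51.0 0.0318 407
```

```bash
cat >> h.py <<'E'
def pick(bot,eoat,readout,xy,yaw,ztcp,flip=1,zup=.15):
    q=down(yaw,flip)
    bot.move_pose([*xy,.10],q)
    bot.line_to([*xy,ztcp],vel=.12,f_stop=12)
    s0=readout.sense();eoat.close_gripper();s=readout.sense()
    print('at',s0['position'].round(4) if hasattr(s0['position'],'round') else s0['position'],'width',round(s['width'],4))
    bot.line_to([*xy,zup],vel=.2)
    s=readout.sense();print('lifted width',round(s['width'],4),'F',np.round(s['ft_force'],2),'t',s['t'])
E
python3 - <<'E'
from h import *
from rig import bot,eoat,readout,optics,job
pick(bot,eoat,readout,(.4469,.0755),10.8,.007)
bot.move_pose([.47,-.20,.28],down(3.3,1))
d=optics.snapshot('wrist');cv2.imwrite("pics/w2.png",d['frame']);np.savez("/tmp/w2.npz",**d)
P=cloud(d,1)
for n,s in[('tin',(.5916,-.16)),('probe',(.5976,-.2589)),('test',(.4328,-.168)),('rem',(.4372,-.2681))]:
    m=(P[...,2]>.017)&(P[...,2]<.0232)&(d['frame'].max(2)>75)
    Q=np.where(m[...,None],P,np.nan)
    try:
        c,sz,a,z,k=top_face(Q,s,.017);print(n,c.round(4),np.round(sz,1),round(a,1),z.round(4),k)
    except Exception as e:print(n,e)
print(readout.sense()['t'])
E
```

```text
at [0.4474 0.0756 0.0076] width 0.0531
lifted width 0.0528 F [ 0.03  0.59 -2.48] t 5.0667
tin [ 0.5911 -0.1622] [68.8 68.5] -86.6 0.0204 3738
probe [ 0.5967 -0.2631] [141.3  42.4] 3.2 0.0204 4769
test [ 0.4912 -0.1681] [68.9  4.5] -84.5 0.0204 207
rem [ 0.4367 -0.294 ] [79.9 13.1] 4.1 0.0205 727
6.2833
```

View pics/w2.png

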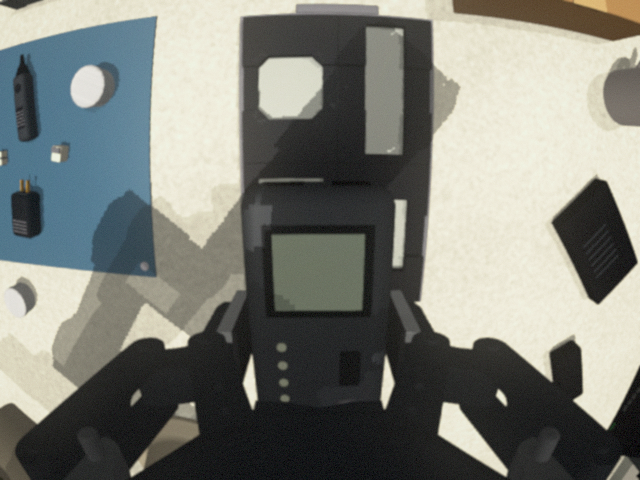

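The picture shows the tester held face up. The tin and probe holes are clear, and edge strips of the other two agree with a consistent 100 × 160 mm grid. I'll place it now.

```bash
cat >> h.py <<'E'
HOLE=dict(tester=(.4312,-.1716),remote=(.4367,-.2718),probe=(.5967,-.2629),tin=(.5912,-.1622))
def place(bot,eoat,readout,xy,yaw,znom,flip=1):
    q=down(yaw,flip)
    bot.move_pose([*xy,.11],q)
    bot.line_to([*xy,znom+.014],vel=.12)
    hit=bot.line_to([*xy,znom-.003],vel=.025,f_stop=4)
    s=readout.sense();print('hit',hit,'z',np.round(s['position'],4),'nom',znom,'F',np.round(s['ft_force'],1))
    eoat.gripper_open()
    bot.line_to([*xy,.13],vel=.25)
    print('t',readout.sense()['t'])
E
python3 - <<'E'
from h import *
from rig import bot,eoat,readout,optics,job
place(bot,eoat,readout,HOLE['tester'],3.3,.0256)
bot.move_pose([.43,-.20,.26],down(3.3,1))
d=optics.snapshot('wrist');cv2.imwrite("pics/w3.png",d['frame']);np.savez("/tmp/w3.npz",**d)
P=cloud(d,1);c,sz,a,z,k=top_face(P,HOLE['tester'],.042);print(c,sz,a,z)
E
```

```text
hit True z [ 0.4311 -0.1716  0.0258] nom 0.0256 F [-1.3  0.9  5.5]
t 9.3083
[ 0.43099695 -0.17284563] (108.2750015258789, 54.1152229309082) 3.8611857891082764 0.04842946903283163
```

View pics/w3.png

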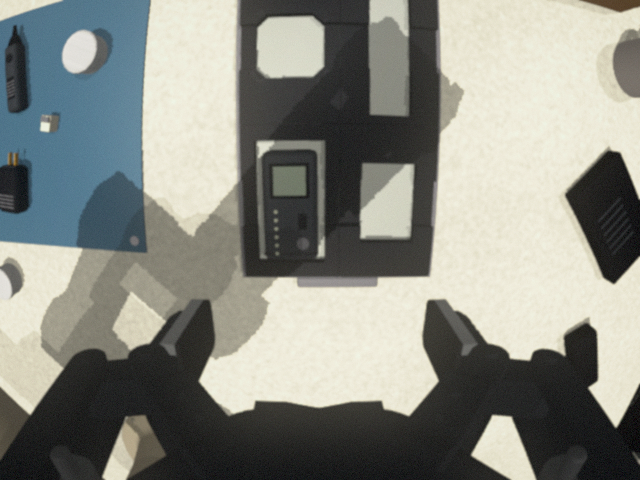

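The tester sits centred and fully down; its top reads 48.4 mm, with the same 0.6 mm bias as it had on the mat. Next is the remote.

Run:
```python
from h import *
from rig import bot,eoat,readout,optics,job
d=dict(np.load('/tmp/w3.npz'));P=cloud(d,1);m=(P[...,2]>.017)&(P[...,2]<.0232)&(d['frame'].max(2)>75)
print('hole rem',top_face(np.where(m[...,None],P,np.nan),HOLE['remote'],.017))
pick(bot,eoat,readout,(.4469,.3284),5.5,.007)
place(bot,eoat,readout,HOLE['remote'],3.3,.0256)
bot.move_pose([.43,-.20,.26],down(3.3,1))
d=optics.snapshot('wrist');cv2.imwrite("pics/w4.png",d['frame']);np.savez("/tmp/w4.npz",**d)
P=cloud(d,1)
for n in('tester','remote'):print(n,top_face(P,HOLE[n],.041))
```

```text
hole rem (array([ 0.43601987, -0.27187262]), (81.89754486083984, 57.56852722167969), 3.3337600231170654, np.float64(0.02043609897113352), 3970)
at [0.4474 0.3286 0.0077] width 0.039
lifted width 0.039 F [-0.15  0.35  0.03] t 14.225
hit True z [ 0.4366 -0.2717  0.0256] nom 0.0256 F [-1.2  0.4  6.2]
t 18.775
tester (array([ 0.43102847, -0.1728476 ]), (108.3631591796875, 54.31051254272461), 3.8763458728790283, np.float64(0.048430819092083716), 5886)
remote (array([ 0.43592291, -0.27296149]), (64.6624526977539, 40.31719207763672), 4.002018928527832, np.float64(0.04720235173853182), 2522)
```

View pics/w4.png

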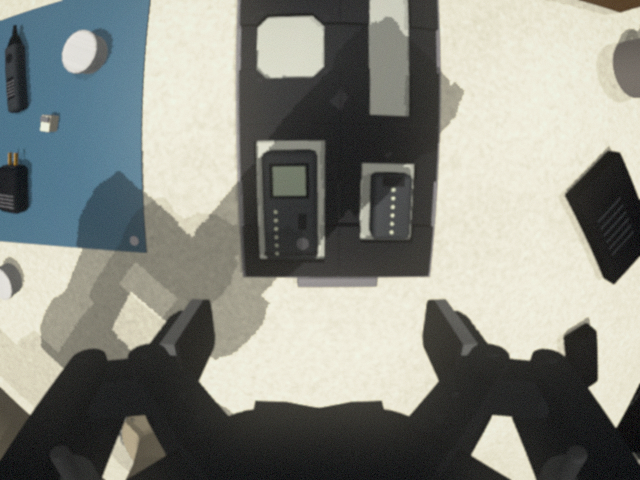

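The remote is seated. Now the probe, gripped 8 mm towards its centre of mass, then the tin.

Run:
```python
from h import *
from rig import bot,eoat,readout,optics,job
u=lambda a:np.array([np.cos(np.radians(a)),np.sin(np.radians(a))])
pick(bot,eoat,readout,np.array([.6018,.2089])-.008*u(9.8),9.8,.007)
place(bot,eoat,readout,np.array(HOLE['probe'])-.008*u(3.3),3.3,.0256)
bot.move_pose([.52,-.20,.26],down(3.3,1))
d=optics.snapshot('wrist');cv2.imwrite("pics/w5.png",d['frame']);np.savez("/tmp/w5.npz",**d)
P=cloud(d,1)
for n in('tester','remote','probe'):print(n,top_face(P,HOLE[n],.037))
```

```text
at [0.5945 0.2076 0.0079] width 0.0248
lifted width 0.0246 F [-0.47 -0.18 -1.33] t 23.55
hit True z [ 0.5885 -0.2633  0.0255] nom 0.0256 F [-0.5  0.9  4.9]
t 27.7583
tester (array([ 0.43046658, -0.17252538]), (109.50872802734375, 54.07719421386719), 3.987555503845215, np.float64(0.048473123526456774), 4885)
remote (array([ 0.4363819 , -0.27298337]), (66.66520690917969, 40.216922760009766), 4.021731376647949, np.float64(0.04713152104579771), 2196)
probe (array([ 0.59022693, -0.26415448]), (110.372802734375, 26.62336540222168), 3.117107391357422, np.float64(0.04382073829664912), 2676)
```

View pics/w5.png

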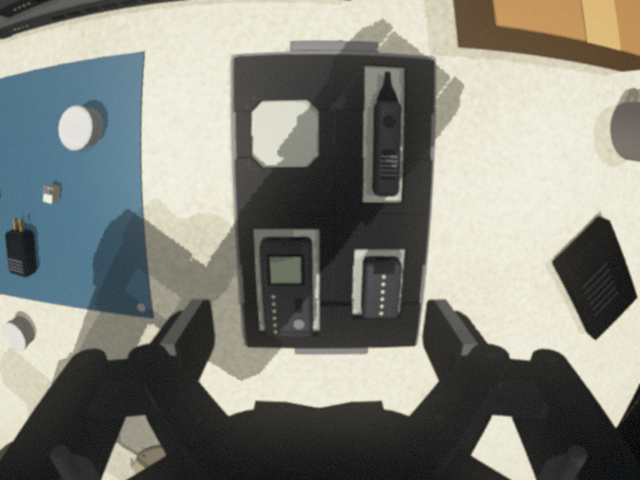

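The probe lies inside its hole at (386,135), with its top at 43.8 mm, so it is down. Now the tin, re-measured in this view.

Run:
```python
from h import *
from rig import bot,eoat,readout,optics,job
d=dict(np.load('/tmp/w5.npz'));print('tin w5',top_face(cloud(d,1),(.601,.083),.025))
pick(bot,eoat,readout,(.6009,.0826),7,.007)
place(bot,eoat,readout,HOLE['tin'],3.3,.0256)
bot.move_pose([.50,-.20,.28],down(3.3,1))
d=optics.snapshot('wrist');cv2.imwrite("pics/w6.png",d['frame'])
P=cloud(d,1)
for n in('tester','remote','probe','tin'):print(n,top_face(P,HOLE[n],.037))
bot.pause(.3)
d=optics.snapshot('top');cv2.imwrite("pics/top6.png",d['frame']);P=cloud(d,0)
for n,s in(('meter',(.597,.339)),('adaptor',(.442,.215))):print(n,top_face(P,s,.018))
print(readout.sense()['t'])
```

```text
tin w5 (array([0.6011438 , 0.08090407]), (51.29954528808594, 51.09994125366211), -54.92021560668945, np.float64(0.031589018292022375), 1291)
at [0.6015 0.0825 0.0079] width 0.0504
lifted width 0.0504 F [ 0.08 -0.07 -1.74] t 31.9667
hit True z [ 0.5911 -0.1622  0.0259] nom 0.0256 F [-1.1  0.5  4.7]
t 35.2417
tester (array([ 0.43117215, -0.17271001]), (108.3916244506836, 54.9219856262207), 3.976292371749878, np.float64(0.048443034611898916), 4673)
remote (array([ 0.43590466, -0.272689  ]), (65.84980773925781, 40.268314361572266), 3.9601564407348633, np.float64(0.04712360120989734), 2095)
probe (array([ 0.59180658, -0.26421347]), (113.24633026123047, 26.98822784423828), 3.3452751636505127, np.float64(0.04380917175583815), 2427)
tin (array([ 0.59121674, -0.16282063]), (50.544151306152344, 50.356422424316406), -87.57049179077148, np.float64(0.049696208018538524), 2082)
meter (array([0.59777802, 0.33937601]), (117.44588470458984, 57.131492614746094), 7.330894470214844, np.float64(0.032962133277917305), 1269)
adaptor (array([0.4459169 , 0.21497507]), (79.30335235595703, 42.35689163208008), -5.100929260253906, np.float64(0.03187692889267413), 529)
36.3917
```

View pics/w6.png

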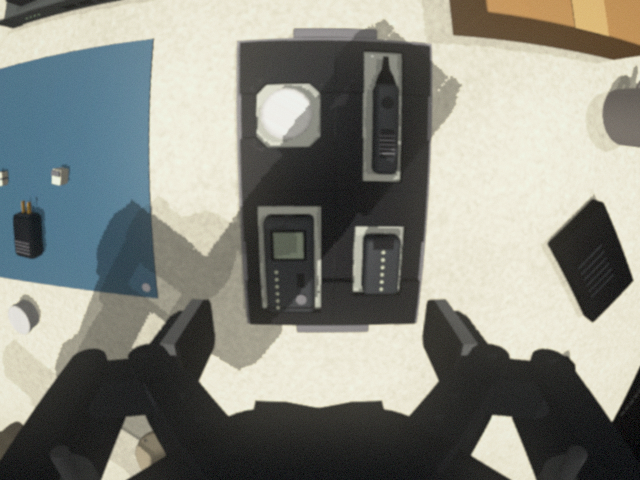

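View pics/top6.png

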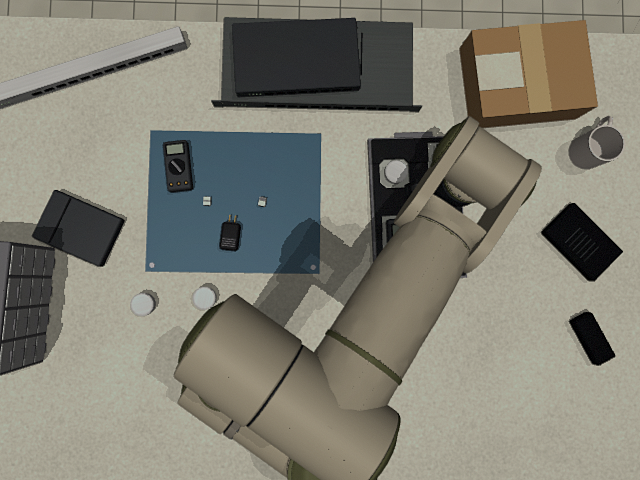

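All four items are seated, and the multimeter (178,166) and adaptor (231,234) are unmoved. I'm handing the job in.

Run:
```python
from rig import job,readout
print(job.job_done(),readout.sense()['t'])
```

```text
the job is handed in; nothing more can be done
the job is handed in; nothing more can be done
```

The cable tester, its remote end, the tone probe and the farthest tin (the one on the mat) are all in their foam holes. Each was lowered until it touched the floor (4 N stop), then released and left. The job was handed in at about 36 s of the 102 s allowed.

- **Fit:** the last wrist view shows all four face up inside their holes. Their tops read 48.4, 47.1, 43.8 and 49.7 mm, against 49, 48, 45 and 51 mm expected. The camera's depth also read about 1 mm low on the mat, so this agrees with all four being fully down.
- **Left alone:** the multimeter, power adaptor and the two small plugs lie where they did. The adaptor's measured centre moved by 4 mm only because its prongs showed up in one depth mask and not the other; its place in the picture is unchanged.
- **Disagreements:** the top and wrist cameras differed by about 3–4 mm in y. I used the wrist values, and the placings came out within about 1.3 mm of the hole centres. For the probe, only its offset across the hole was measured; its placing along the hole was judged from the picture.

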